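# Put the bottle mixer's hub and cap back on its drive

## Task

The washed parts of the bottle mixer lie on the two drying mats. Set the hub face down on the spigot of the drive and turn it until it drops over the three driving pins and lies fully home on the turntable; then seat the cap on top of the hub in the same way, fully home over the hub's pins. Let go of both, and leave the two milk bottles and the brush where they are.

Things in the scene. Friction and masses are not known exactly. Their poses are not given: they have to be found in the camera images.
- drive: The mixer drive: a low white box, 170 x 170 x 51 mm, fixed to the bench, with a round steel turntable (100 mm across) on top. Origin: centre of its underside on the bench, z up. The turntable is stiff to turn (0.7 N m) and stands at an unknown angle that no reading gives and that has nothing to do with the drive's axes.
- drive_face (a point): Centre of the turntable's upper face, 65 mm above the bench, axes as the drive's. A spigot, 44 mm across and 26 mm tall with a 3 mm chamfer at its top, stands up on this centre. Three pins, 8 mm across and 7 mm tall, stand 120 degrees apart on the face, 38 mm from the centre; their angle is unknown.
- hub: Thick aluminium disc, 96 mm across, 32 mm thick, about 0.5 kg; six notches through its rim (12 mm wide, from 33 mm radius outwards, every 60 degrees, one at its own +x). Blind bore below: 46 mm across, 28 mm deep. Origin: centre of the underside, z up; lies face down on a mat 3 mm thick. On pin tops it sits 7 mm high; turned up to 60 degrees, notches meet pins and it drops.
- hub_top (a point): Centre of the hub's upper face, 32 mm above the hub's origin, axes as the hub's. A spigot stands here, 44 mm across and 26 mm tall with a 3 mm chamfer: hold the hub by it. Three pins, 8 mm across and 7 mm tall, stand on the face 38 mm from the centre, at 30, 150 and 270 degrees from the hub's +x.
- cap: Aluminium end cap, about 0.36 kg: rim 96 mm across, 14 mm thick, with the same six notches as the hub (one at its own +x), a boss 65 mm across up to 32 mm height, and on top a knob 36 mm across from 32 to 58 mm: hold it there. Same blind bore below: 46 mm across, 28 mm deep. Origin: centre of the underside, z up; lies face down on the other 3 mm mat.
- bottle_a: Milk bottle, white with a blue cap, 62 mm across, 112 mm tall. Origin: centre of the underside. Leave it alone.
- bottle_b: Another milk bottle, the same. Leave it alone.
- brush: Cleaning brush, 170 mm long, lying along its own x on the bench to the right of and behind the drive. Leave it alone.
Things that resemble listed ones, but are neither listed nor needed, are in the scene too. Leave any green look-alike of the hub alone. Leave any purple look-alike of the cap alone.

How it is judged:
By the outcome, as a careful person would: the job done as asked, in the order asked, and still so for the second after the job is handed in, with the robot touching nothing.
It also fails if it takes over 72 s, if anything falls off the work surface, if the arm or the gripper's body presses on something with over 40 N, if the wrist force passes 120 N, or if a joint passes its speed limit or range.

## Robot

A 7-joint arm with a two-finger parallel gripper is mounted at the origin on the work surface. World frame = base frame: x ahead of the robot, y to its left, z up, the work surface at z = 0. Lengths are in m, angles in rad, forces in N, time in s.
With the tool pointing down it reaches from about 0.4 to 0.85 m from the base axis. Payload 4.5 kg.
Tool frame: the origin (TCP) lies where the fingers leave the gripper's body, on its centre line; the fingertips stand 73 mm ahead of it and the grasp point (between the pads) lies 54 mm ahead of it; y points along the fingers, z is the direction in which the jaws open and shut, and the axes are right-handed (so a half turn about y gives the same grasp; the last joint's range is limited). The gripper opens to 85 mm and grips with 20 to 120 N. Pads are 22 mm wide; open, the fingers measure 114 mm over their backs; the gripper's body (76 mm by 85 mm) begins 54 mm behind the grasp point. The pads swing forward as they close: fully open they stand 13 mm farther back than shut.
Start: joints at [1.318, 0.689, -0.195, 1.565, 0.157, 0.902, -0.215], TCP at [0.177, -0.599, 0.304] pointing down, gripper open.
Joint ranges: [-3.01, 3.01], [-0.46, 2.08], [-1.47, 1.51], [0.13, 2.56], [-1, 4.14], [0.04, 2.09], [-2.66, 2.66]. Speed limits (rad/s): [2.57, 2.57, 3.14, 3.14, 3.14, 3.14, 3.14].

## Interface

Orientations are given as a unit quaternion [x, y, z, w].
In Python, from bench import ctrl gives the robot as it stands.
- The arm moves only by the tool send_rows, never from a script. Its argument "deltas" is a list of rows, each an object of numbers: "x", "y", "z": the shift along the tool's x, y, z in m; "rx", "ry", "rz": the turn, a rotation vector about the tool's x, y, z in rad; "grip": the opening, from 0 (shut) to 1 (fully open). In form: [{"x": .., "y": .., "z": .., "rx": .., "ry": .., "rz": .., "grip": ..}, ...]. A call has 1 to 12 rows; each row shifts and turns the commanded pose from where the row before left it, along the tool's axes as they then stand; what a row does not reach is not made up. A row lasts 1/12 s, in which the tool goes at most 41.7 mm and 7.16 degrees, less where a joint would pass 70% of its speed; a pose out of reach is approached as far as the arm can. A call is refused whole if a number of a shift passes 0.0417 or a number of a turn 0.125, either way. A call with a gripper value outside its range is refused whole. The fingers move at their own pace and stop on an object; the grip force is fixed at half the most. Time passes only in rows, so rows that do not move let the fingers close. It gives the time, the measured TCP pose, the force and the opening at its end, in the units of the state.
- ctrl.state(): the state, without advancing time (a new reading comes with each control period).
- ctrl.read_camera(name): name is "scene" or "top" or "wrist"; returns the picture (384x512x3 uint8, blue, green, red); there is no depth.
- ctrl.calibration(name): a dict with "K" (3x3 intrinsics, pixels), "world_from_camera" (4x4, takes a point from camera to world coordinates); the wrist camera has in their place "tool_from_camera" (4x4, takes a point from camera to tool coordinates, whose origin is the TCP and whose axes are the tool frame's). Camera axes: x right, y down, z forward; pixel columns grow to the right and rows downward; lengths in m; the calibration is good to about 2 mm. A picture is of the moment at which its call begins: read the wrist's pose just before it. calibration takes no time and is no camera call.
- ctrl.finish_job(): hands the job in, once; it reports no verdict.
The state is a dict: "clock": time; "joints": joint angles; "qd": joint speeds; "joint_torque": joint torques, N m; "tcp_pos": TCP position; "orientation": TCP orientation; "contact_force": force on the tool from outside, world axes, zero at the start; "wrist_torque": the same for the moment, N m; "opening": finger opening in m.
Only numpy, scipy, OpenCV 4.12 (cv2) and the standard library are available. Lean on these libraries where they do the work, as an engineer would, in place of code of your own. Each camera call takes 0.05 s, during which the arm holds its last target.

## Working session

There is one attempt and no reset: what is moved stays moved. The work goes in short steps, Python scripts to look and compute and a tool call to move; the robot and the scene stay as the last step left them, time stands still between calls to the robot, and variables do not carry over. Pictures are saved under pics/ and viewed, and the job is handed in when it is done.

Besides the shell and the picture viewer there is one more tool, called after "Emit:" in YAML: its name, and indented under it one key for each argument. send_rows: Moves the arm, as the interface text tells. Its arguments: {"type":"object","properties":{"deltas":{"type":"array","items":{"type":"object","properties":{"x":{"type":"number"},"y":{"type":"number"},"z":{"type":"number"},"rx":{"type":"number"},"ry":{"type":"number"},"rz":{"type":"number"},"grip":{"type":"number"}}}}},"required":["deltas"]}

```bash
ls; mkdir -p pics; python3 - <<'E'
from bench import ctrl
import cv2
s=ctrl.state();print(s)
for n in("scene","top","wrist"):
    im=ctrl.read_camera(n);cv2.imwrite(f"pics/{n}0.png",im)
    c=ctrl.calibration(n);print(n,{k:(v.tolist() if hasattr(v,'tolist') else v) for k,v in c.items()})
E
```

```text
pics
{'clock': 0.0, 'joints': array([ 1.31780696,  0.6899989 , -0.19453037,  1.56639044,  0.15730205,
        0.90251146, -0.2150854 ]), 'qd': array([ 2.02009332e-03,  1.86444528e-05,  6.67938210e-04, -3.00676333e-04,
       -1.93151748e-04,  3.36425830e-04, -8.77402875e-04]), 'joint_torque': array([ 3.91369831e-04, -5.39608955e+01, -1.26674630e+00, -1.58541369e+01,
        8.97046120e-03,  9.57179291e-03, -6.06597055e-06]), 'tcp_pos': array([ 0.17660969, -0.59896415,  0.30306267]), 'orientation': array([-0.10123262,  0.70050474, -0.69918154,  0.10094677]), 'contact_force': array([-0.28100135,  0.28034094,  0.10078464]), 'wrist_torque': array([ 0.016183  ,  0.04278192, -0.01932675]), 'opening': 0.08564875142812708}
scene {'K': [[348.67297667854865, 0.0, 256.1445181718441], [0.0, 348.67297667854865, 190.81056795246494], [0.0, 0.0, 1.0]], 'world_from_camera': [[-0.21551410906417562, 0.6284378185206626, -0.7474085743736592, 1.1863264821531918], [0.9764611320691898, 0.13179836063793166, -0.17074205601230782, 0.19006369300697462], [-0.008793540380925564, -0.7666127447324005, -0.6420495099
[... 219 characters left out ...]
 -0.9845299648301422, 0.17440240282093517, 0.2481768091108649], [-0.9997744620200342, 0.018859509120761127, 0.009764425650034136, 0.026935560695429715], [-0.012902513348498726, -0.17419835609810613, -0.9846260497681386, 1.331347721238776], [0.0, 0.0, 0.0, 1.0]]}
wrist {'K': [[293.81462784740364, 0.0, 252.35768539023653], [0.0, 293.81462784740364, 189.04143648544363], [0.0, 0.0, 1.0]], 'tool_from_camera': [[-6.1376987842722e-05, 0.9516400299065717, 0.3072153149051697, -0.07842937531458805], [-0.00035577014762436953, -0.30721531682144704, 0.9516399647649828, -0.07025298797807872], [0.9999999348302308, -5.0889243388183014e-05, 0.0003574210646907567, 0.000919042502305123], [0.0, 0.0, 0.0, 1.0]]}
```

View pics/scene0.png

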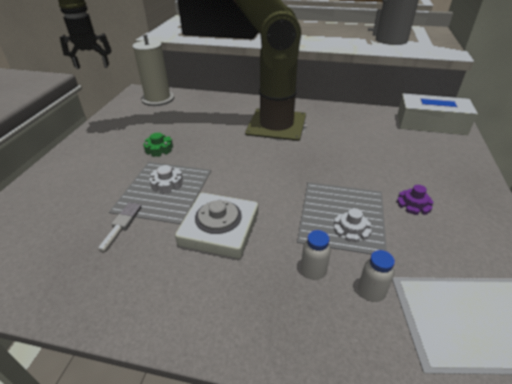

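View pics/top0.png

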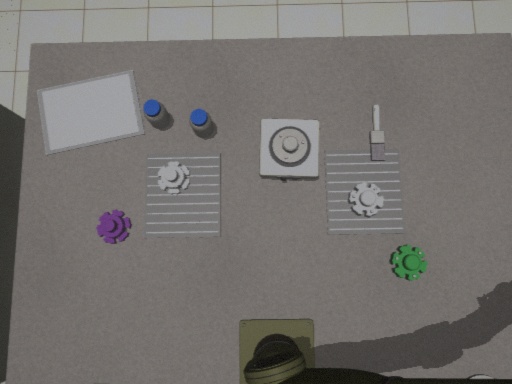

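View pics/wrist0.png

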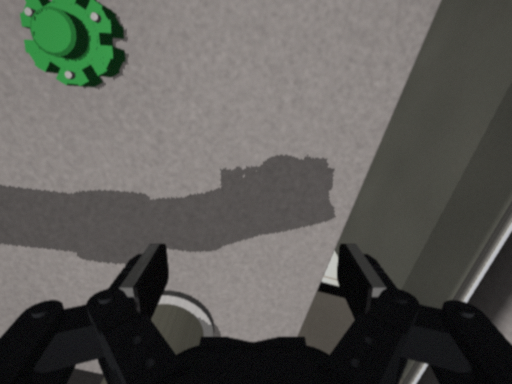

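```bash
python3 - <<'E'
import cv2,numpy as np
t=cv2.imread("pics/top0.png");s=cv2.imread("pics/scene0.png")
f=lambda im,x,y,r:cv2.resize(im[y-r:y+r,x-r:x+r],(390,290),interpolation=cv2.INTER_CUBIC) 
a=np.hstack([f(t,368,199,28),f(t,173,177,28)]);b=np.hstack([f(s,166,180,28),f(s,352,224,28)])
cv2.imwrite("pics/crop1.png",np.vstack([a,b]))
cv2.imwrite("pics/crop2.png",np.hstack([f(t,290,147,36),f(s,218,220,42)]))
E
```

```text
(no output)
```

View pics/crop1.png

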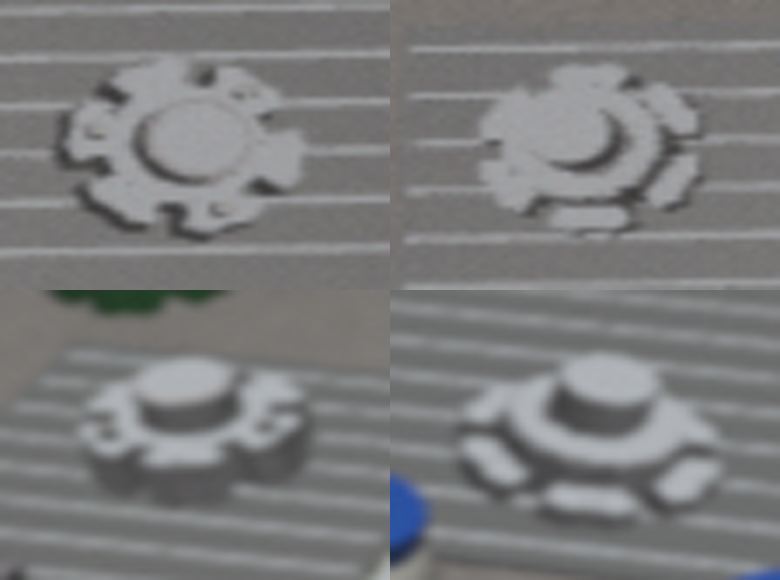

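View pics/crop2.png

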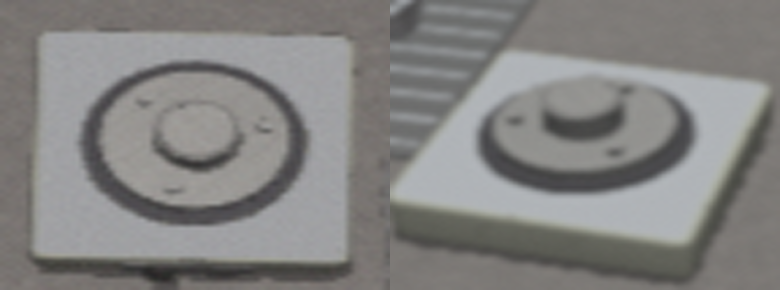

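```bash
cat > h.py <<'E'
from bench import ctrl
import numpy as np, cv2
from scipy.spatial.transform import Rotation as R
def T_wc(name,s=None):
    c=ctrl.calibration(name);K=np.array(c["K"])
    if name!="wrist": return K,np.array(c["world_from_camera"])
    s=s or ctrl.state();T=np.eye(4);T[:3,:3]=R.from_quat(s["orientation"]).as_matrix();T[:3,3]=s["tcp_pos"]
    return K,T@np.array(c["tool_from_camera"])
def plane(KT,px,z):
    K,T=KT;px=np.atleast_2d(np.array(px,float));d=np.c_[px,np.ones(len(px))]@np.linalg.inv(K).T@T[:3,:3].T
    o=T[:3,3];return o+d*((z-o[2])/d[:,2])[:,None]
def proj(KT,P):
    K,T=KT;P=np.atleast_2d(P);c=(P-T[:3,3])@T[:3,:3];q=c@K.T;return q[:,:2]/q[:,2:]
def rel(s,P):
    "world point in tool axes relative to TCP"
    return R.from_quat(s["orientation"]).inv().apply(np.array(P)-s["tcp_pos"])
def show(s):
    m=R.from_quat(s["orientation"]).as_matrix()
    print("t",round(s["clock"],2),"p",s["tcp_pos"].round(4),"open",round(s["opening"],4),"F",s["contact_force"].round(1),"M",s["wrist_torque"].round(2));print("axes x,y,z:",m.T.round(4).tolist());print("j",s["joints"].round(2))
E
python3 - <<'E'
from h import *
s=ctrl.state();show(s)
t=T_wc("top");c=T_wc("scene")
print("hub",plane(t,(368.5,198),.061),plane(c,(166.5,171),.061))
print("cap",plane(t,(171.5,175.5),.061),plane(c,(354.5,214.5),.061))
print("drv",plane(t,(290.5,143.5),.091),plane(c,(218.5,208),.091))
E
```

```text
t 0.15 p [ 0.1767 -0.5991  0.3033] open 0.0855 F [0.4 1.  0.6] M [-0.   -0.   -0.03]
axes x,y,z: [[-0.9591, -0.283, 0.0001], [-0.0005, 0.0013, -1.0], [0.283, -0.9591, -0.0014]]
j [ 1.32  0.69 -0.19  1.57  0.16  0.9  -0.22]
hub [[ 0.42915686 -0.26543716  0.061     ]] [[ 0.44220194 -0.24890265  0.061     ]]
cap [[0.50371274 0.28547732 0.061     ]] [[0.51634875 0.28953815 0.061     ]]
drv [[ 0.58202643 -0.05110472  0.091     ]] [[ 0.59446135 -0.04019695  0.091     ]]
```

Emit:
send_rows:
  deltas:
    - {"x": -0.0287, "y": 0.0053, "z": -0.0213, "grip": 1}
    - {"x": -0.0287, "y": 0.0053, "z": -0.0213}
    - {"x": -0.0287, "y": 0.0053, "z": -0.0213}
    - {"x": -0.0287, "y": 0.0053, "z": -0.0213}
    - {"x": -0.0287, "y": 0.0053, "z": -0.0213}
    - {"x": -0.0287, "y": 0.0053, "z": -0.0213}
    - {"x": -0.0287, "y": 0.0053, "z": -0.0213}
    - {"x": -0.0287, "y": 0.0053, "z": -0.0213}
    - {"x": -0.0287, "y": 0.0053, "z": -0.0213}
    - {"x": -0.0287, "y": 0.0053, "z": -0.0213}
    - {"x": -0.0287, "y": 0.0053, "z": -0.0213}
    - {"x": -0.0287, "y": 0.0053, "z": -0.0213}

```text
schema error: expected keys x, y, z, rx, ry, rz, grip
```

Emit:
send_rows:
  deltas:
    - {"ry": -0.117}
    - {"ry": -0.117}
    - {"ry": -0.117}
    - {"ry": -0.117}
    - {"ry": -0.117}
    - {"ry": -0.117}
    - {"ry": -0.117}
    - {"ry": -0.117}
    - {"ry": -0.117}
    - {"ry": -0.117}
    - {"ry": -0.115}
    - {}

```text
schema error: expected keys x, y, z, rx, ry, rz, grip
```

```bash
python3 - <<'E'
from h import *
s=ctrl.state();show(s)
cv2.imwrite("pics/w1.png",ctrl.read_camera("wrist"))
E
```

```text
t 0.15 p [ 0.1767 -0.5991  0.3033] open 0.0855 F [0.4 1.  0.6] M [-0.   -0.   -0.03]
axes x,y,z: [[-0.9591, -0.283, 0.0001], [-0.0005, 0.0013, -1.0], [0.283, -0.9591, -0.0014]]
j [ 1.32  0.69 -0.19  1.57  0.16  0.9  -0.22]
```

View pics/w1.png

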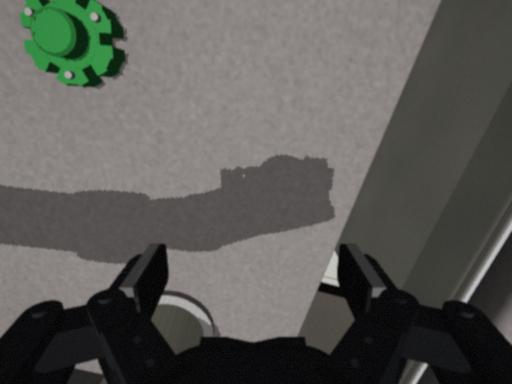

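All seven keys are required; the arm has not moved. Resending.

Emit:
send_rows:
  deltas:
    - {"x": -0.0287, "y": 0.0053, "z": -0.0213, "rx": 0, "ry": 0, "rz": 0, "grip": 1}
    - {"x": -0.0287, "y": 0.0053, "z": -0.0213, "rx": 0, "ry": 0, "rz": 0, "grip": 1}
    - {"x": -0.0287, "y": 0.0053, "z": -0.0213, "rx": 0, "ry": 0, "rz": 0, "grip": 1}
    - {"x": -0.0287, "y": 0.0053, "z": -0.0213, "rx": 0, "ry": 0, "rz": 0, "grip": 1}
    - {"x": -0.0287, "y": 0.0053, "z": -0.0213, "rx": 0, "ry": 0, "rz": 0, "grip": 1}
    - {"x": -0.0287, "y": 0.0053, "z": -0.0213, "rx": 0, "ry": 0, "rz": 0, "grip": 1}
    - {"x": -0.0287, "y": 0.0053, "z": -0.0213, "rx": 0, "ry": 0, "rz": 0, "grip": 1}
    - {"x": -0.0287, "y": 0.0053, "z": -0.0213, "rx": 0, "ry": 0, "rz": 0, "grip": 1}
    - {"x": -0.0287, "y": 0.0053, "z": -0.0213, "rx": 0, "ry": 0, "rz": 0, "grip": 1}
    - {"x": -0.0287, "y": 0.0053, "z": -0.0213, "rx": 0, "ry": 0, "rz": 0, "grip": 1}
    - {"x": -0.0287, "y": 0.0053, "z": -0.0213, "rx": 0, "ry": 0, "rz": 0, "grip": 1}
    - {"x": -0.0287, "y": 0.0053, "z": -0.0213, "rx": 0, "ry": 0, "rz": 0, "grip": 1}

```text
clock: 1.2
tcp_pos: [0.4357, -0.2554, 0.24]
orientation: [0.101, -0.7, 0.7, -0.101]
contact_force: [1.3, -0.9, -0.2]
opening: 0.0851
```

Emit:
send_rows:
  deltas:
    - {"x": 0, "y": 0, "z": 0, "rx": 0, "ry": -0.117, "rz": 0, "grip": 1}
    - {"x": 0, "y": 0, "z": 0, "rx": 0, "ry": -0.117, "rz": 0, "grip": 1}
    - {"x": 0, "y": 0, "z": 0, "rx": 0, "ry": -0.117, "rz": 0, "grip": 1}
    - {"x": 0, "y": 0, "z": 0, "rx": 0, "ry": -0.117, "rz": 0, "grip": 1}
    - {"x": 0, "y": 0, "z": 0, "rx": 0, "ry": -0.117, "rz": 0, "grip": 1}
    - {"x": 0, "y": 0, "z": 0, "rx": 0, "ry": -0.117, "rz": 0, "grip": 1}
    - {"x": 0, "y": 0, "z": 0, "rx": 0, "ry": -0.117, "rz": 0, "grip": 1}
    - {"x": 0, "y": 0, "z": 0, "rx": 0, "ry": -0.117, "rz": 0, "grip": 1}
    - {"x": 0, "y": 0, "z": 0, "rx": 0, "ry": -0.117, "rz": 0, "grip": 1}
    - {"x": 0, "y": 0, "z": 0, "rx": 0, "ry": -0.117, "rz": 0, "grip": 1}
    - {"x": 0, "y": 0, "z": 0, "rx": 0, "ry": -0.115, "rz": 0, "grip": 1}
    - {"x": 0, "y": 0, "z": 0, "rx": 0, "ry": 0, "rz": 0, "grip": 1}

```text
clock: 2.2
tcp_pos: [0.4347, -0.2571, 0.2401]
orientation: [-0.501, 0.499, -0.499, 0.501]
contact_force: [0.5, 0.2, 0.4]
opening: 0.0854
```

```bash
python3 - <<'E'
from h import *
s=ctrl.state();show(s)
cv2.imwrite("pics/w1.png",ctrl.read_camera("wrist"))
E
```

```text
t 2.2 p [ 0.4347 -0.2571  0.2401] open 0.0854 F [0.5 0.2 0.4] M [-0.04 -0.04 -0.01]
axes x,y,z: [[0.0034, -1.0, -0.0005], [0.0, 0.0005, -1.0], [1.0, 0.0034, 0.0]]
j [ 0.74  0.67 -0.48  1.98  0.51  0.62 -0.07]
```

View pics/w1.png

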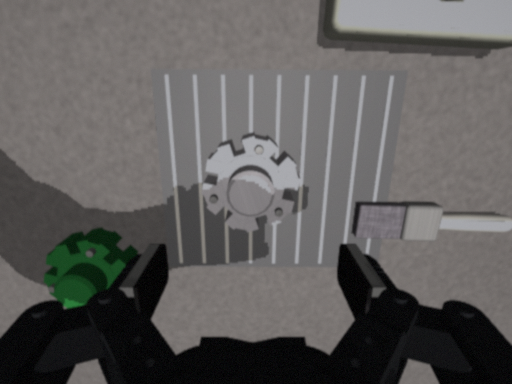

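The wrist picture shows the white hub at (251,190) with its pins near (259,149), (213,196) and (279,212). The green look-alike is at (90,265) and the brush is on the right. Enlarging to measure.

```bash
python3 - <<'E'
import cv2
im=cv2.imread("pics/w1.png")[125:245,190:320]
cv2.imwrite("pics/w1c.png",cv2.resize(im,None,fx=5,fy=5,interpolation=cv2.INTER_CUBIC))
E
```

```text
(no output)
```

View pics/w1c.png

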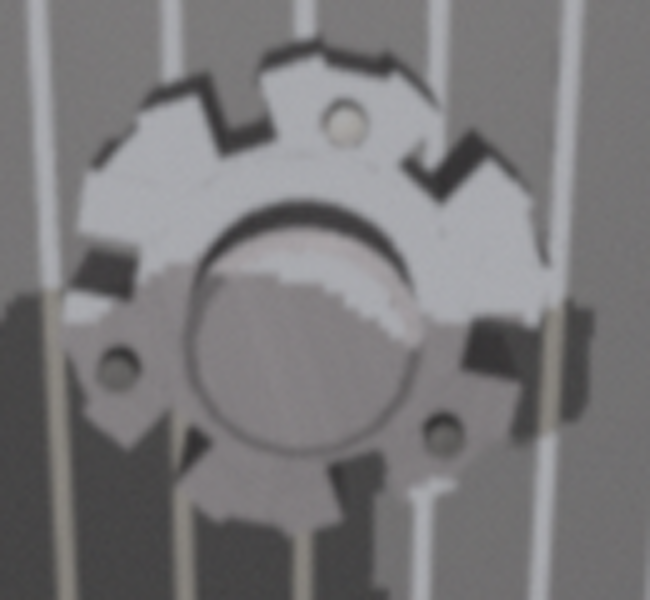

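```bash
cat >> h.py <<'E'
def circ(P):
    A=np.c_[2*P[:,:2],np.ones(len(P))];b=(P[:,:2]**2).sum(1);x=np.linalg.lstsq(A,b,rcond=None)[0]
    return x[:2],np.sqrt(x[2]+x[0]**2+x[1]**2)
E
python3 - <<'E'
from h import *
s=ctrl.state();w=T_wc("wrist",s)
px=lambda a:(np.array(a,float)+.5)/5-.5+[190,125]
P=plane(w,px([(345,121),(118,368),(444,434)]),.042)
c,r=circ(P);print("pins",c,r,np.degrees(np.arctan2(*(P[:,:2]-c).T[::-1])))
# spigot top edge points (chamfered top 38mm dia at z .061; full dia 44 at .058)
Q=plane(w,px([(205,270),(188,330),(222,415),(302,453),(380,420),(418,345)]),.058)
print("spigot",*circ(Q))
print("rel",rel(s,[*c,.04]))
# cap in top view as well: bottle tops
t=T_wc("top");print("bottles",plane(t,[(152,107),(199,117)],.112))
E
```

```text
pins [ 0.43256921 -0.26377426] 0.03758321102012576 [  77.73881587 -162.31498563  -42.33632168]
spigot [ 0.43265487 -0.2642644 ] 0.021246486842874224
rel [ 0.00684593  0.20016262 -0.00218809]
bottles [[0.68913353 0.33273554 0.112     ]
 [0.65729298 0.20138137 0.112     ]]
```

Emit:
send_rows:
  deltas:
    - {"x": -0.0265, "y": -0.0031, "z": 0.0188, "rx": 0, "ry": 0, "rz": 0, "grip": 1}
    - {"x": -0.0265, "y": -0.0031, "z": 0.0188, "rx": 0, "ry": 0, "rz": 0, "grip": 1}
    - {"x": -0.0265, "y": -0.0031, "z": 0.0188, "rx": 0, "ry": 0, "rz": 0, "grip": 1}
    - {"x": -0.0265, "y": -0.0031, "z": 0.0188, "rx": 0, "ry": 0, "rz": 0, "grip": 1}
    - {"x": -0.0265, "y": -0.0031, "z": 0.0188, "rx": 0, "ry": 0, "rz": 0, "grip": 1}
    - {"x": -0.0265, "y": -0.0031, "z": 0.0188, "rx": 0, "ry": 0, "rz": 0, "grip": 1}
    - {"x": -0.0265, "y": -0.0031, "z": 0.0188, "rx": 0, "ry": 0, "rz": 0, "grip": 1}
    - {"x": -0.0265, "y": -0.0031, "z": 0.0188, "rx": 0, "ry": 0, "rz": 0, "grip": 1}
    - {"x": 0, "y": 0, "z": 0, "rx": 0, "ry": 0, "rz": 0, "grip": 1}
    - {"x": 0, "y": 0, "z": 0, "rx": 0, "ry": 0, "rz": 0, "grip": 1}

```text
clock: 3.08
tcp_pos: [0.586, -0.0419, 0.2653]
orientation: [-0.5, 0.499, -0.499, 0.501]
contact_force: [-0.0, -0.9, -0.4]
opening: 0.0854
```

```bash
python3 - <<'E'
from h import *
s=ctrl.state();show(s)
im=ctrl.read_camera("wrist")
import pickle;pickle.dump(s,open("s_drv.pkl","wb"))
cv2.imwrite("pics/w2.png",im)
cv2.imwrite("pics/w2c.png",cv2.resize(im[110:260,175:330],None,fx=4,fy=4,interpolation=cv2.INTER_CUBIC))
E
```

```text
t 3.08 p [ 0.586  -0.0419  0.2653] open 0.0854 F [-0.  -0.9 -0.4] M [-0.06  0.03  0.01]
axes x,y,z: [[0.0025, -1.0, -0.0014], [0.0013, 0.0014, -1.0], [1.0, 0.0025, 0.0013]]
j [ 0.26  0.72 -0.47  1.71  0.42  0.81 -0.4 ]
```

View pics/w2.png

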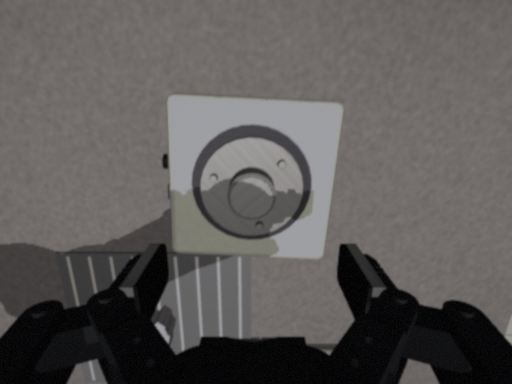

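View pics/w2c.png

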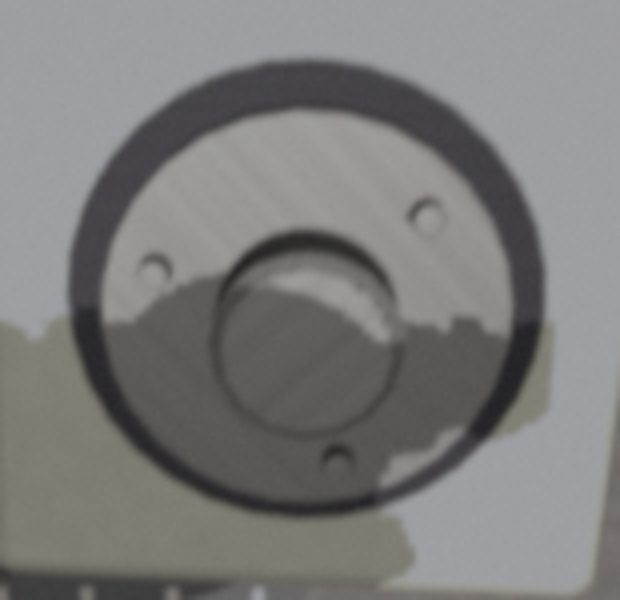

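```bash
python3 - <<'E'
from h import *
import pickle
s=pickle.load(open("s_drv.pkl","rb"));w=T_wc("wrist",s)
px=lambda a:(np.array(a,float)+.5)/4-.5+[175,110]
P=plane(w,px([(153,276),(429,220),(337,464)]),.072)
c,r=circ(P);print("pins",c,r,np.degrees(np.arctan2(*(P[:,:2]-c).T[::-1])))
Q=plane(w,px([(214,320),(222,375),(250,415),(308,436),(365,415),(395,375),(400,330)]),.088)
print("spigot",*circ(Q))
Q=plane(w,px([(103,290),(145,435),(225,490),(308,503),(400,477),(470,430),(512,290),(310,108),(200,152)]),.065)
print("table",*circ(Q))
E
```

```text
pins [ 0.58511516 -0.05006715] 0.03742860840023547 [162.60056227  41.25132876 -78.29416727]
spigot [ 0.58535127 -0.05071122] 0.021035009792277105
table [ 0.58521849 -0.05168877] 0.04952086436925368
```

Emit:
send_rows:
  deltas:
    - {"x": 0.0222, "y": 0.0105, "z": -0.0154, "rx": 0, "ry": 0, "rz": 0, "grip": 1}
    - {"x": 0.0222, "y": 0.0105, "z": -0.0154, "rx": 0, "ry": 0, "rz": 0, "grip": 1}
    - {"x": 0.0222, "y": 0.0105, "z": -0.0154, "rx": 0, "ry": 0, "rz": 0, "grip": 1}
    - {"x": 0.0222, "y": 0.0105, "z": -0.0154, "rx": 0, "ry": 0, "rz": 0, "grip": 1}
    - {"x": 0.0222, "y": 0.0105, "z": -0.0154, "rx": 0, "ry": 0, "rz": 0, "grip": 1}
    - {"x": 0.0222, "y": 0.0105, "z": -0.0154, "rx": 0, "ry": 0, "rz": 0, "grip": 1}
    - {"x": 0.0222, "y": 0.0105, "z": -0.0154, "rx": 0, "ry": 0, "rz": 0, "grip": 1}
    - {"x": 0.0222, "y": 0.0105, "z": -0.0154, "rx": 0, "ry": 0, "rz": 0, "grip": 1}
    - {"x": 0.0222, "y": 0.0105, "z": -0.0154, "rx": 0, "ry": 0, "rz": 0, "grip": 1}
    - {"x": 0.0222, "y": 0.0105, "z": -0.0154, "rx": 0, "ry": 0, "rz": 0, "grip": 1}
    - {"x": 0, "y": 0, "z": 0, "rx": 0, "ry": 0.1075, "rz": 0, "grip": 1}
    - {"x": 0, "y": 0, "z": 0, "rx": 0, "ry": 0.1075, "rz": 0, "grip": 1}

```text
clock: 4.13
tcp_pos: [0.4275, -0.2704, 0.1593]
orientation: [-0.441, 0.554, -0.553, 0.438]
contact_force: [-0.1, 0.8, 0.8]
opening: 0.0857
```

Emit:
send_rows:
  deltas:
    - {"x": 0, "y": 0, "z": 0, "rx": 0, "ry": 0, "rz": 0, "grip": 1}

```text
clock: 4.22
tcp_pos: [0.4294, -0.2687, 0.1599]
orientation: [-0.442, 0.552, -0.552, 0.441]
contact_force: [-0.6, 0.7, -0.1]
opening: 0.0854
```

```bash
python3 - <<'E'
from h import *
s=ctrl.state();show(s);print(rel(s,[.4326,-.2640,.108]))
E
```

```text
t 4.22 p [ 0.4294 -0.2687  0.1599] open 0.0854 F [-0.6  0.7 -0.1] M [ 0.03 -0.03  0.06]
axes x,y,z: [[-0.2201, -0.9755, 0.0015], [-0.0018, -0.0011, -1.0], [0.9755, -0.2201, -0.0015]]
j [ 0.65  0.79 -0.3   2.03  0.57  0.4  -0.32]
[-0.00534374  0.05190924  0.00215692]
```

Emit:
send_rows:
  deltas:
    - {"x": 0, "y": 0.015, "z": 0, "rx": 0, "ry": 0, "rz": 0, "grip": 1}
    - {"x": 0, "y": 0, "z": 0, "rx": 0, "ry": 0, "rz": 0, "grip": 1}
    - {"x": 0, "y": 0, "z": 0, "rx": 0, "ry": 0, "rz": 0, "grip": 1}

```text
clock: 4.47
tcp_pos: [0.4304, -0.267, 0.1449]
orientation: [-0.444, 0.551, -0.55, 0.444]
contact_force: [-0.4, -0.9, 0.1]
opening: 0.0856
```

```bash
python3 - <<'E'
from h import *
s=ctrl.state();show(s);print(rel(s,[.4326,-.2640,.108]))
E
```

```text
t 4.47 p [ 0.4304 -0.267   0.1449] open 0.0856 F [-0.4 -0.9  0.1] M [-0.02 -0.02  0.01]
axes x,y,z: [[-0.2115, -0.9774, 0.0003], [-0.0018, 0.0001, -1.0], [0.9774, -0.2115, -0.0018]]
j [ 0.63  0.82 -0.28  2.04  0.59  0.37 -0.33]
[-0.00344775  0.03689158  0.00156093]
```

Emit:
send_rows:
  deltas:
    - {"x": -0.0025, "y": 0.01, "z": 0.001, "rx": 0, "ry": 0, "rz": 0, "grip": 1}
    - {"x": 0, "y": 0.01, "z": 0, "rx": 0, "ry": 0, "rz": 0, "grip": 1}
    - {"x": 0, "y": 0.01, "z": 0, "rx": 0, "ry": 0, "rz": 0, "grip": 1}
    - {"x": 0, "y": 0, "z": 0, "rx": 0, "ry": 0, "rz": 0, "grip": 1}
    - {"x": 0, "y": 0, "z": 0, "rx": 0, "ry": 0, "rz": 0, "grip": 1}

```text
clock: 4.88
tcp_pos: [0.4326, -0.2647, 0.1153]
orientation: [-0.444, 0.551, -0.55, 0.444]
contact_force: [0.2, -1.1, 0.2]
opening: 0.0855
```

```bash
python3 - <<'E'
from h import *
s=ctrl.state();show(s);print(rel(s,[.4326,-.2640,.108]))
E
```

```text
t 4.88 p [ 0.4326 -0.2647  0.1153] open 0.0855 F [ 0.2 -1.1  0.2] M [ 0.   -0.05 -0.01]
axes x,y,z: [[-0.2117, -0.9773, 0.0002], [-0.0006, -0.0, -1.0], [0.9773, -0.2117, -0.0006]]
j [ 0.59  0.87 -0.22  2.05  0.62  0.29 -0.36]
[-0.00064731  0.00734396 -0.00012401]
```

Emit:
send_rows:
  deltas:
    - {"x": -0.0005, "y": 0.007, "z": 0, "rx": 0, "ry": 0, "rz": 0, "grip": 1}
    - {"x": 0, "y": 0, "z": 0, "rx": 0, "ry": 0, "rz": 0, "grip": 1}
    - {"x": 0, "y": 0, "z": 0, "rx": 0, "ry": 0, "rz": 0, "grip": 0}
    - {"x": 0, "y": 0, "z": 0, "rx": 0, "ry": 0, "rz": 0, "grip": 0}
    - {"x": 0, "y": 0, "z": 0, "rx": 0, "ry": 0, "rz": 0, "grip": 0}
    - {"x": 0, "y": 0, "z": 0, "rx": 0, "ry": 0, "rz": 0, "grip": 0}
    - {"x": 0, "y": 0, "z": 0, "rx": 0, "ry": 0, "rz": 0, "grip": 0}
    - {"x": 0, "y": 0, "z": 0, "rx": 0, "ry": 0, "rz": 0, "grip": 0}
    - {"x": 0, "y": 0, "z": 0, "rx": 0, "ry": 0, "rz": 0, "grip": 0}
    - {"x": 0, "y": 0, "z": 0, "rx": 0, "ry": 0, "rz": 0, "grip": 0}

```text
clock: 5.72
tcp_pos: [0.4327, -0.2642, 0.1087]
orientation: [0.444, -0.55, 0.551, -0.444]
contact_force: [-0.7, 0.3, 5.3]
opening: 0.0424
```

```bash
python3 - <<'E'
from h import *
s=ctrl.state();show(s);print(rel(s,[.4326,-.2640,.108]))
cv2.imwrite("pics/w3.png",ctrl.read_camera("wrist"))
E
```

```text
t 5.72 p [ 0.4327 -0.2642  0.1087] open 0.0424 F [-0.7  0.3  5.3] M [0.08 0.31 0.03]
axes x,y,z: [[-0.2124, -0.9772, 0.0005], [-0.0001, -0.0005, -1.0], [0.9772, -0.2124, 0.0]]
j [ 0.58  0.88 -0.21  2.05  0.63  0.27 -0.37]
[-0.0002091   0.0006948  -0.00015487]
```

View pics/w3.png

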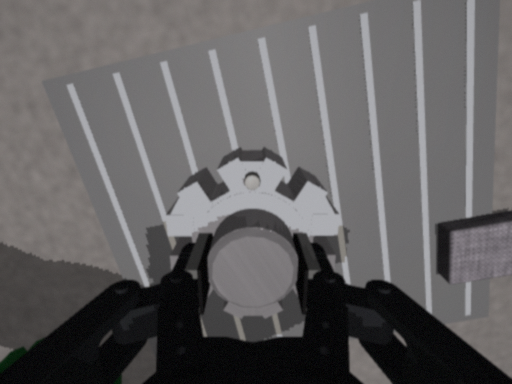

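Emit:
send_rows:
  deltas:
    - {"x": 0, "y": -0.015, "z": 0, "rx": 0, "ry": 0, "rz": 0, "grip": 0}
    - {"x": 0, "y": -0.035, "z": 0, "rx": 0, "ry": 0, "rz": 0, "grip": 0}
    - {"x": 0, "y": -0.035, "z": 0, "rx": 0, "ry": 0, "rz": 0, "grip": 0}
    - {"x": 0, "y": -0.035, "z": 0, "rx": 0, "ry": 0, "rz": 0, "grip": 0}
    - {"x": 0, "y": 0, "z": 0, "rx": 0, "ry": 0, "rz": 0, "grip": 0}
    - {"x": 0, "y": 0, "z": 0, "rx": 0, "ry": 0, "rz": 0, "grip": 0}

```text
clock: 6.27
tcp_pos: [0.4332, -0.2647, 0.2293]
orientation: [0.443, -0.55, 0.552, -0.444]
contact_force: [-1.1, 0.4, -5.5]
opening: 0.0423
```

Emit:
send_rows:
  deltas:
    - {"x": -0.0241, "y": 0, "z": 0.0103, "rx": 0, "ry": 0, "rz": 0, "grip": 0}
    - {"x": -0.0241, "y": 0, "z": 0.0103, "rx": 0, "ry": 0, "rz": 0, "grip": 0}
    - {"x": -0.0241, "y": 0, "z": 0.0104, "rx": 0, "ry": 0, "rz": 0, "grip": 0}
    - {"x": -0.0241, "y": 0, "z": 0.0104, "rx": 0, "ry": 0, "rz": 0, "grip": 0}
    - {"x": -0.0241, "y": 0, "z": 0.0104, "rx": 0, "ry": 0, "rz": 0, "grip": 0}
    - {"x": -0.0241, "y": 0, "z": 0.0104, "rx": 0, "ry": 0, "rz": 0, "grip": 0}
    - {"x": -0.0241, "y": 0, "z": 0.0104, "rx": 0, "ry": 0, "rz": 0, "grip": 0}
    - {"x": -0.0241, "y": 0, "z": 0.0104, "rx": 0, "ry": 0, "rz": 0, "grip": 0}
    - {"x": -0.0241, "y": 0, "z": 0.0104, "rx": 0, "ry": 0, "rz": 0, "grip": 0}
    - {"x": -0.0241, "y": 0, "z": 0.0104, "rx": 0, "ry": 0, "rz": 0, "grip": 0}
    - {"x": 0, "y": 0, "z": 0, "rx": 0, "ry": 0.05, "rz": 0, "grip": 0}
    - {"x": 0, "y": 0, "z": 0, "rx": 0, "ry": 0.05, "rz": 0, "grip": 0}

```text
clock: 7.27
tcp_pos: [0.5849, -0.048, 0.2252]
orientation: [-0.417, 0.573, -0.57, 0.415]
contact_force: [-1.0, -1.6, -4.6]
opening: 0.042
```

Emit:
send_rows:
  deltas:
    - {"x": 0, "y": 0, "z": 0, "rx": 0, "ry": 0, "rz": 0, "grip": 0}
    - {"x": 0, "y": 0, "z": 0, "rx": 0, "ry": 0, "rz": 0, "grip": 0}
    - {"x": 0, "y": 0, "z": 0, "rx": 0, "ry": 0, "rz": 0, "grip": 0}
    - {"x": 0, "y": 0, "z": 0, "rx": 0, "ry": 0, "rz": 0, "grip": 0}

```text
clock: 7.6
tcp_pos: [0.5849, -0.0512, 0.2273]
orientation: [-0.416, 0.572, -0.572, 0.415]
contact_force: [0.6, 0.3, -5.3]
opening: 0.042
```

```bash
cat >> h.py <<'E'
def mx(s):
    m=R.from_quat(s["orientation"]).as_matrix();return np.degrees(np.arctan2(-m[1,0],-m[0,0]))
E
python3 - <<'E'
from h import *
s=ctrl.state();show(s);print("-x dir",mx(s),rel(s,[.5852,-.0505,.1777]))
cv2.imwrite("pics/w4.png",ctrl.read_camera("wrist"))
E
```

```text
t 7.6 p [ 0.5849 -0.0512  0.2273] open 0.042 F [ 0.6  0.3 -5.3] M [-0.01 -0.04 -0.  ]
axes x,y,z: [[-0.3086, -0.9512, 0.0008], [-0.0016, -0.0003, -1.0], [0.9512, -0.3086, -0.0014]]
j [ 0.22  0.76 -0.36  1.75  0.38  0.71 -0.66]
-x dir 72.02434081147945 [-0.00080158  0.04956569  0.00012346]
```

View pics/w4.png

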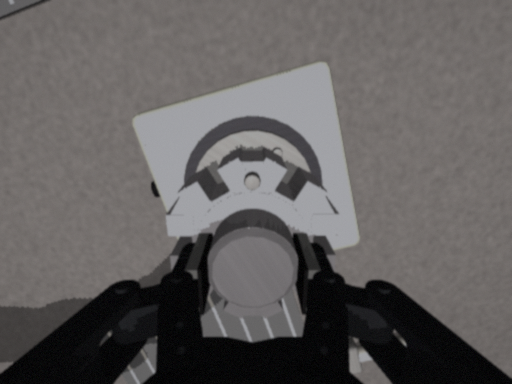

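Emit:
send_rows:
  deltas:
    - {"x": -0.0005, "y": 0.014, "z": 0, "rx": 0, "ry": 0, "rz": 0, "grip": 0}
    - {"x": 0, "y": 0.013, "z": 0, "rx": 0, "ry": 0, "rz": 0, "grip": 0}
    - {"x": 0, "y": 0.003, "z": 0, "rx": 0, "ry": 0, "rz": 0, "grip": 0}
    - {"x": 0, "y": 0.003, "z": 0, "rx": 0, "ry": 0, "rz": 0, "grip": 0}
    - {"x": 0, "y": 0.003, "z": 0, "rx": 0, "ry": 0, "rz": 0, "grip": 0}
    - {"x": 0, "y": 0, "z": 0, "rx": 0, "ry": 0, "rz": 0, "grip": 0}

```text
clock: 8.15
tcp_pos: [0.5857, -0.0502, 0.1921]
orientation: [-0.416, 0.572, -0.572, 0.416]
contact_force: [-0.1, -0.1, -5.2]
opening: 0.0423
```

```bash
python3 - <<'E'
from h import *
s=ctrl.state();show(s);print("-x dir",mx(s),rel(s,[.5852,-.0505,.1777]))
E
```

```text
t 8.15 p [ 0.5857 -0.0502  0.1921] open 0.0423 F [-0.1 -0.1 -5.2] M [ 0.08  0.03 -0.02]
axes x,y,z: [[-0.3088, -0.9511, -0.0002], [0.0001, 0.0002, -1.0], [0.9511, -0.3088, 0.0001]]
j [ 0.2   0.81 -0.33  1.77  0.41  0.63 -0.69]
-x dir 72.01593139309284 [ 0.00047389  0.01435075 -0.000374  ]
```

Emit:
send_rows:
  deltas:
    - {"x": 0, "y": 0.004, "z": 0, "rx": 0, "ry": 0, "rz": 0, "grip": 0}
    - {"x": 0, "y": 0.004, "z": 0, "rx": 0, "ry": 0, "rz": 0, "grip": 0}
    - {"x": 0, "y": 0.004, "z": 0, "rx": 0, "ry": 0, "rz": 0, "grip": 0}
    - {"x": 0, "y": 0, "z": 0, "rx": 0, "ry": 0, "rz": 0, "grip": 0}

```text
clock: 8.48
tcp_pos: [0.5855, -0.0502, 0.1793]
orientation: [-0.416, 0.572, -0.572, 0.416]
contact_force: [0.3, 0.5, -5.5]
opening: 0.0417
```

Emit:
send_rows:
  deltas:
    - {"x": 0, "y": 0.003, "z": 0, "rx": 0, "ry": 0, "rz": 0, "grip": 0}
    - {"x": 0, "y": 0.003, "z": 0, "rx": 0, "ry": 0, "rz": 0, "grip": 0}
    - {"x": 0, "y": 0, "z": 0, "rx": 0, "ry": 0, "rz": 0, "grip": 0}
    - {"x": 0, "y": 0, "z": 0, "rx": 0, "ry": 0, "rz": 0, "grip": 0}

```text
clock: 8.82
tcp_pos: [0.5856, -0.0502, 0.1739]
orientation: [-0.416, 0.572, -0.572, 0.416]
contact_force: [-0.7, -0.0, -5.6]
opening: 0.0426
```

```bash
python3 - <<'E'
from h import *
s=ctrl.state();show(s);print("-x dir",mx(s),rel(s,[.5852,-.0505,.1707]))
E
```

```text
t 8.82 p [ 0.5856 -0.0502  0.1739] open 0.0426 F [-0.7 -0.  -5.6] M [ 0.16 -0.06  0.02]
axes x,y,z: [[-0.3087, -0.9511, 0.0001], [-0.0003, 0.0, -1.0], [0.9511, -0.3087, -0.0003]]
j [ 0.19  0.83 -0.32  1.78  0.42  0.6  -0.7 ]
-x dir 72.01646061006458 [ 0.00043474  0.00316177 -0.00026582]
```

Emit:
send_rows:
  deltas:
    - {"x": 0, "y": 0.0025, "z": 0, "rx": 0, "ry": 0, "rz": 0, "grip": 0}
    - {"x": 0, "y": 0.001, "z": 0, "rx": 0, "ry": 0, "rz": 0, "grip": 0}
    - {"x": 0, "y": 0, "z": 0, "rx": 0, "ry": 0, "rz": 0, "grip": 0}
    - {"x": 0, "y": 0, "z": 0, "rx": 0, "ry": 0, "rz": 0, "grip": 0}

```text
clock: 9.15
tcp_pos: [0.5858, -0.0501, 0.1708]
orientation: [0.416, -0.572, 0.572, -0.416]
contact_force: [-1.3, 1.0, -2.2]
opening: 0.0418
```

```bash
python3 - <<'E'
from h import *
s=ctrl.state();show(s)
E
```

```text
t 9.15 p [ 0.5858 -0.0501  0.1708] open 0.0418 F [-1.3  1.  -2.2] M [ 0.27  0.19 -0.01]
axes x,y,z: [[-0.3088, -0.9511, -0.0002], [0.0004, 0.0001, -1.0], [0.9511, -0.3088, 0.0004]]
j [ 0.19  0.84 -0.31  1.78  0.43  0.59 -0.7 ]
```

Emit:
send_rows:
  deltas:
    - {"x": 0, "y": 0.001, "z": 0, "rx": 0, "ry": 0, "rz": 0, "grip": 0}
    - {"x": 0, "y": 0, "z": 0, "rx": 0, "ry": 0, "rz": 0, "grip": 0}

```text
clock: 9.32
tcp_pos: [0.5858, -0.0501, 0.1708]
orientation: [0.416, -0.572, 0.572, -0.416]
contact_force: [-2.1, 0.9, 6.5]
opening: 0.0422
```

Emit:
send_rows:
  deltas:
    - {"x": 0, "y": 0, "z": 0, "rx": 0, "ry": 0, "rz": 0, "grip": 1}
    - {"x": 0, "y": 0, "z": 0, "rx": 0, "ry": 0, "rz": 0, "grip": 1}
    - {"x": 0, "y": 0, "z": 0, "rx": 0, "ry": 0, "rz": 0, "grip": 1}
    - {"x": 0, "y": 0, "z": 0, "rx": 0, "ry": 0, "rz": 0, "grip": 1}
    - {"x": 0, "y": 0, "z": 0, "rx": 0, "ry": 0, "rz": 0, "grip": 1}
    - {"x": 0, "y": 0, "z": 0, "rx": 0, "ry": 0, "rz": 0, "grip": 1}
    - {"x": 0, "y": -0.03, "z": 0, "rx": 0, "ry": 0, "rz": 0, "grip": 1}
    - {"x": 0, "y": -0.035, "z": 0, "rx": 0, "ry": 0, "rz": 0, "grip": 1}
    - {"x": 0, "y": -0.04, "z": 0, "rx": 0, "ry": 0, "rz": 0, "grip": 1}
    - {"x": 0, "y": -0.04, "z": 0, "rx": 0, "ry": 0, "rz": 0, "grip": 1}
    - {"x": 0, "y": 0, "z": 0, "rx": 0, "ry": 0, "rz": 0, "grip": 1}
    - {"x": 0, "y": 0, "z": 0, "rx": 0, "ry": 0, "rz": 0, "grip": 1}

```text
clock: 10.32
tcp_pos: [0.5869, -0.0501, 0.3172]
orientation: [0.414, -0.571, 0.573, -0.417]
contact_force: [0.3, -0.1, -1.0]
opening: 0.0852
```

Emit:
send_rows:
  deltas:
    - {"x": 0, "y": 0, "z": 0, "rx": 0, "ry": 0, "rz": 0, "grip": 1}
    - {"x": 0, "y": 0, "z": 0, "rx": 0, "ry": 0, "rz": 0, "grip": 1}

```text
clock: 10.48
tcp_pos: [0.5847, -0.0505, 0.3131]
orientation: [-0.417, 0.573, -0.571, 0.415]
contact_force: [0.6, -0.7, -0.6]
opening: 0.0856
```

```bash
python3 - <<'E'
from h import *
import pickle
s=ctrl.state();show(s)
im=ctrl.read_camera("wrist");pickle.dump(s,open("s_h.pkl","wb"))
cv2.imwrite("pics/w5.png",im)
cv2.imwrite("pics/w5c.png",cv2.resize(im[90:270,160:350],None,fx=4,fy=4,interpolation=cv2.INTER_CUBIC)[:600])
E
```

```text
t 10.48 p [ 0.5847 -0.0505  0.3131] open 0.0856 F [ 0.6 -0.7 -0.6] M [ 0.03  0.01 -0.  ]
axes x,y,z: [[-0.3089, -0.9511, 0.0012], [-0.003, -0.0003, -1.0], [0.9511, -0.3089, -0.0027]]
j [ 0.25  0.65 -0.41  1.66  0.31  0.9  -0.6 ]
```

View pics/w5c.png

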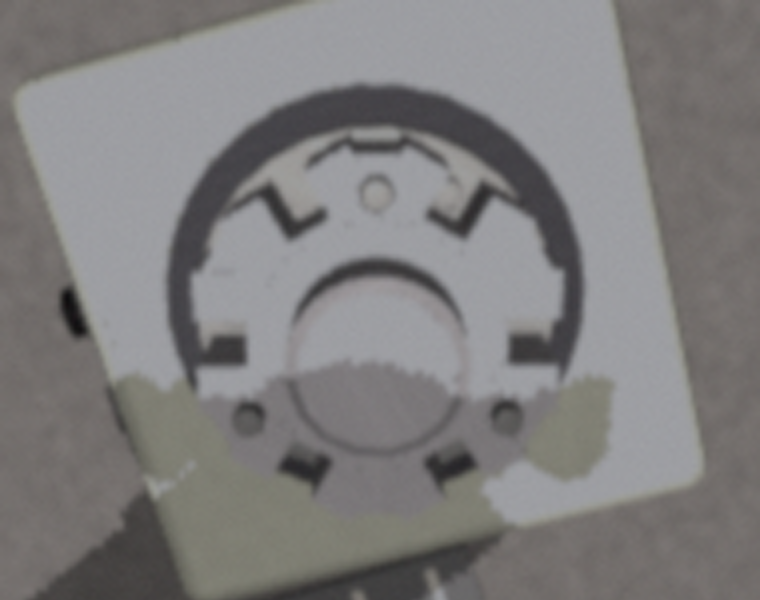

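Emit:
send_rows:
  deltas:
    - {"x": -0.0248, "y": 0.006, "z": -0.0146, "rx": 0, "ry": 0, "rz": 0, "grip": 1}
    - {"x": -0.0248, "y": 0.006, "z": -0.0146, "rx": 0, "ry": 0, "rz": 0, "grip": 1}
    - {"x": -0.0248, "y": 0.006, "z": -0.0146, "rx": 0, "ry": 0, "rz": 0, "grip": 1}
    - {"x": -0.0248, "y": 0.006, "z": -0.0146, "rx": 0, "ry": 0, "rz": 0, "grip": 1}
    - {"x": -0.0248, "y": 0.006, "z": -0.0146, "rx": 0, "ry": 0, "rz": 0, "grip": 1}
    - {"x": -0.0248, "y": 0.006, "z": -0.0146, "rx": 0, "ry": 0, "rz": 0, "grip": 1}
    - {"x": -0.0248, "y": 0.006, "z": -0.0146, "rx": 0, "ry": 0, "rz": 0, "grip": 1}
    - {"x": -0.0248, "y": 0.006, "z": -0.0146, "rx": 0, "ry": 0, "rz": 0, "grip": 1}
    - {"x": -0.0248, "y": 0.006, "z": -0.0146, "rx": 0, "ry": 0, "rz": 0, "grip": 1}
    - {"x": -0.0248, "y": 0.006, "z": -0.0146, "rx": 0, "ry": 0, "rz": 0, "grip": 1}
    - {"x": -0.0248, "y": 0.006, "z": -0.0146, "rx": 0, "ry": 0, "rz": 0, "grip": 1}
    - {"x": -0.0248, "y": 0.006, "z": -0.0146, "rx": 0, "ry": 0, "rz": 0, "grip": 1}

```text
clock: 11.53
tcp_pos: [0.5099, 0.2879, 0.2408]
orientation: [0.417, -0.572, 0.572, -0.415]
contact_force: [0.0, -0.1, -0.7]
opening: 0.0853
```

Emit:
send_rows:
  deltas:
    - {"x": 0, "y": 0, "z": 0, "rx": 0, "ry": 0, "rz": 0, "grip": 1}
    - {"x": 0, "y": 0, "z": 0, "rx": 0, "ry": 0, "rz": 0, "grip": 1}
    - {"x": 0, "y": 0, "z": 0, "rx": 0, "ry": 0, "rz": 0, "grip": 1}

```text
clock: 11.78
tcp_pos: [0.5107, 0.286, 0.2414]
orientation: [0.417, -0.572, 0.572, -0.415]
contact_force: [0.1, -0.3, 0.7]
opening: 0.0852
```

```bash
python3 - <<'E'
from h import *
import pickle
s0=pickle.load(open("s_h.pkl","rb"));w=T_wc("wrist",s0)
P=plane(w,(np.array([(376,194),(247,419),(506,418)])+.5)/4-.5+[160,90],.104)
c,r=circ(P);print("hub pins",c,r,np.degrees(np.arctan2(*(P[:,:2]-c).T[::-1])))
s=ctrl.state();show(s)
im=ctrl.read_camera("wrist");pickle.dump(s,open("s_c.pkl","wb"))
cv2.imwrite("pics/w6.png",im)
E
```

```text
hub pins [ 0.58586521 -0.05041224] 0.037507351245673226 [  72.15750552 -167.89123574  -47.51921709]
t 11.78 p [0.5107 0.286  0.2414] open 0.0852 F [ 0.1 -0.3  0.7] M [ 0.   -0.04 -0.07]
axes x,y,z: [[-0.3089, -0.9511, 0.0027], [-0.0016, -0.0023, -1.0], [0.9511, -0.3089, -0.0008]]
j [-0.4   0.73 -0.33  1.74  0.33  0.73 -1.21]
```

View pics/w6.png

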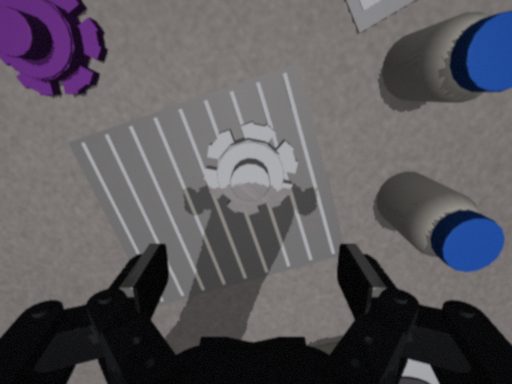

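The white cap with its knob is at (251,172) on the left mat. The purple look-alike is at (45,45) and the bottles are on the right at (470,235) and (490,50). Enlarging the white one to confirm it.

```bash
python3 - <<'E'
import cv2
im=cv2.imread("pics/w6.png")[110:220,190:315]
cv2.imwrite("pics/w6c.png",cv2.resize(im,None,fx=5,fy=5,interpolation=cv2.INTER_CUBIC))
E
```

```text
(no output)
```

View pics/w6c.png

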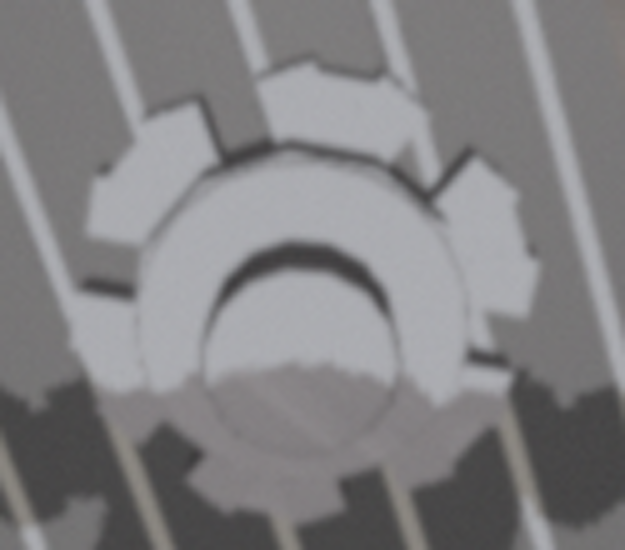

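```bash
python3 - <<'E'
from h import *
import pickle
s=pickle.load(open("s_c.pkl","rb"));w=T_wc("wrist",s)
f=lambda a:(np.array(a,float)+.5)/5-.5+[190,110]
Q=plane(w,f([(203,360),(215,410),(250,445),(300,459),(355,443),(388,410),(399,360)]),.061)
c,r=circ(Q);print("knob",c,r)
Q=plane(w,f([(137,300),(145,370),(165,220),(225,165),(295,148),(370,163),(440,215),(468,300),(463,370)]),.035)
c2,r2=circ(Q);print("boss",c2,r2);
C=plane(w,f([(200,100),(261,84),(427,120),(469,154),(88,232),(75,298),(528,315),(513,370)]),.017)[:,:2]
print("rim",*circ(np.c_[C,C[:,0]]))
for cc in(c,c2):
    d=C-cc;a=np.degrees(np.arctan2(d[:,1],d[:,0]));print(np.hypot(*d.T).round(4),a.round(1));m=a.reshape(-1,2).mean(1);print(m,m%60)
print(proj(w,[*c,.061]))
print("rel",rel(s,[*c,.108]),"mx",mx(s))
E
```

```text
knob [0.50933292 0.28850795] 0.0174952456037734
boss [0.51019116 0.29047433] 0.0327428274781517
rim [0.50865664 0.28776513] 0.04655571819689534
[0.0464 0.0456 0.0452 0.0456 0.0463 0.047  0.0466 0.0462] [ 97.9  82.3  38.9  25.1 142.7 160.2 -20.6 -35.7]
[ 90.10479874  31.97297188 151.47536672 -28.1669368 ] [30.10479874 31.97297188 31.47536672 31.8330632 ]
[0.0446 0.0436 0.0433 0.044  0.0458 0.0472 0.0466 0.0467] [ 99.3  83.1  37.5  23.2 145.3 162.8 -23.3 -38.3]
[ 91.21056246  30.39331357 154.07785248 -30.77323468] [31.21056246 30.39331357 34.07785248 29.22676532]
[[249.81853029 182.95500255]]
rel [-0.00236957  0.1334205  -0.00197931] mx 72.00531798553412
```

Emit:
send_rows:
  deltas:
    - {"x": -0.0024, "y": 0.028, "z": -0.002, "rx": 0, "ry": 0, "rz": 0, "grip": 1}
    - {"x": 0, "y": 0.028, "z": 0, "rx": 0, "ry": 0, "rz": 0, "grip": 1}
    - {"x": 0, "y": 0.028, "z": 0, "rx": 0, "ry": 0, "rz": 0, "grip": 1}
    - {"x": 0, "y": 0.018, "z": 0, "rx": 0, "ry": 0, "rz": 0, "grip": 1}
    - {"x": 0, "y": 0.01, "z": 0, "rx": 0, "ry": 0, "rz": 0, "grip": 1}
    - {"x": 0, "y": 0, "z": 0, "rx": 0, "ry": 0, "rz": 0, "grip": 1}
    - {"x": 0, "y": 0, "z": 0, "rx": 0, "ry": 0, "rz": 0, "grip": 1}
    - {"x": 0, "y": 0, "z": 0, "rx": 0, "ry": 0, "rz": 0, "grip": 1}

```text
clock: 12.5
tcp_pos: [0.5107, 0.2898, 0.1318]
orientation: [0.415, -0.572, 0.572, -0.416]
contact_force: [0.6, 0.3, 0.0]
opening: 0.0857
```

```bash
python3 - <<'E'
from h import *
s=ctrl.state();show(s);print(rel(s,[.5093,.2884,.1095]))
E
```

```text
t 12.5 p [0.5107 0.2898 0.1318] open 0.0857 F [0.6 0.3 0. ] M [ 0.01 -0.05 -0.04]
axes x,y,z: [[-0.3097, -0.9508, -0.0017], [0.002, 0.0011, -1.0], [0.9508, -0.3097, 0.0015]]
j [-0.45  0.89 -0.25  1.8   0.41  0.5  -1.29]
[ 0.0018366   0.02229814 -0.0009168 ]
```

Emit:
send_rows:
  deltas:
    - {"x": 0.001, "y": 0.012, "z": -0.0005, "rx": 0, "ry": 0, "rz": 0, "grip": 1}
    - {"x": 0, "y": 0.01, "z": 0, "rx": 0, "ry": 0, "rz": 0, "grip": 1}
    - {"x": 0, "y": 0, "z": 0, "rx": 0, "ry": 0, "rz": 0, "grip": 1}
    - {"x": 0, "y": 0, "z": 0, "rx": 0, "ry": 0, "rz": 0, "grip": 1}

```text
clock: 12.83
tcp_pos: [0.509, 0.2889, 0.1087]
orientation: [0.416, -0.572, 0.572, -0.416]
contact_force: [0.3, -0.6, 0.3]
opening: 0.0854
```

```bash
python3 - <<'E'
from h import *
s=ctrl.state();show(s);print(rel(s,[.5093,.2884,.1095]))
E
```

```text
t 12.83 p [0.509  0.2889 0.1087] open 0.0854 F [ 0.3 -0.6  0.3] M [ 0.   -0.02  0.01]
axes x,y,z: [[-0.3089, -0.9511, 0.0003], [-0.0001, -0.0003, -1.0], [0.9511, -0.3089, 0.0]]
j [-0.47  0.93 -0.23  1.81  0.42  0.45 -1.3 ]
[ 0.00041654 -0.00075881  0.00047561]
```

Emit:
send_rows:
  deltas:
    - {"x": 0, "y": -0.0005, "z": 0, "rx": 0, "ry": 0, "rz": 0, "grip": 0}
    - {"x": 0, "y": 0, "z": 0, "rx": 0, "ry": 0, "rz": 0, "grip": 0}
    - {"x": 0, "y": 0, "z": 0, "rx": 0, "ry": 0, "rz": 0, "grip": 0}
    - {"x": 0, "y": 0, "z": 0, "rx": 0, "ry": 0, "rz": 0, "grip": 0}
    - {"x": 0, "y": 0, "z": 0, "rx": 0, "ry": 0, "rz": 0, "grip": 0}
    - {"x": 0, "y": 0, "z": 0, "rx": 0, "ry": 0, "rz": 0, "grip": 0}
    - {"x": 0, "y": 0, "z": 0, "rx": 0, "ry": 0, "rz": 0, "grip": 0}
    - {"x": 0, "y": 0, "z": 0, "rx": 0, "ry": 0, "rz": 0, "grip": 0}
    - {"x": 0, "y": 0, "z": 0, "rx": 0, "ry": 0, "rz": 0, "grip": 0}

```text
clock: 13.58
tcp_pos: [0.509, 0.2893, 0.1097]
orientation: [0.415, -0.572, 0.572, -0.416]
contact_force: [-1.0, -1.3, 6.0]
opening: 0.0342
```

```bash
python3 - <<'E'
from h import *
s=ctrl.state();show(s);print("mx",mx(s))
cv2.imwrite("pics/w7.png",ctrl.read_camera("wrist"))
E
```

```text
t 13.58 p [0.509  0.2893 0.1097] open 0.0342 F [-1.  -1.3  6. ] M [-0.1   0.23 -0.04]
axes x,y,z: [[-0.3088, -0.9511, -0.0005], [0.0006, 0.0004, -1.0], [0.9511, -0.3088, 0.0004]]
j [-0.47  0.93 -0.23  1.81  0.42  0.45 -1.3 ]
mx 72.0152078113049
```

View pics/w7.png

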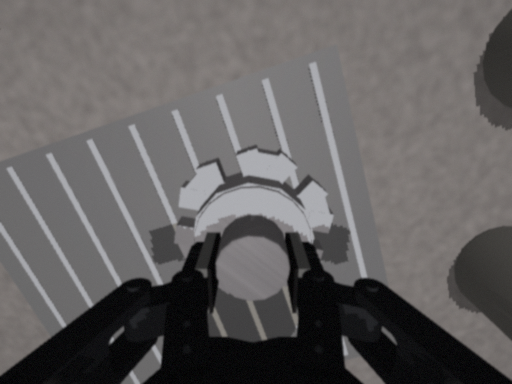

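Emit:
send_rows:
  deltas:
    - {"x": 0, "y": -0.015, "z": 0, "rx": 0, "ry": 0, "rz": 0, "grip": 0}
    - {"x": 0, "y": -0.035, "z": 0, "rx": 0, "ry": 0, "rz": 0, "grip": 0}
    - {"x": 0, "y": -0.035, "z": 0, "rx": 0, "ry": 0, "rz": 0, "grip": 0}
    - {"x": 0, "y": -0.035, "z": 0, "rx": 0, "ry": 0, "rz": 0, "grip": 0}
    - {"x": 0, "y": -0.025, "z": 0, "rx": 0, "ry": 0, "rz": 0, "grip": 0}
    - {"x": 0, "y": 0, "z": 0, "rx": 0, "ry": 0, "rz": 0, "grip": 0}
    - {"x": 0, "y": 0, "z": 0, "rx": 0, "ry": 0, "rz": 0, "grip": 0}

```text
clock: 14.22
tcp_pos: [0.5092, 0.2889, 0.2547]
orientation: [0.415, -0.572, 0.572, -0.416]
contact_force: [-0.3, -0.1, -4.7]
opening: 0.034
```

Emit:
send_rows:
  deltas:
    - {"x": 0.0249, "y": 0, "z": 0.0148, "rx": 0, "ry": 0, "rz": 0, "grip": 0}
    - {"x": 0.0249, "y": 0, "z": 0.0148, "rx": 0, "ry": 0, "rz": 0, "grip": 0}
    - {"x": 0.0249, "y": 0, "z": 0.0148, "rx": 0, "ry": 0, "rz": 0, "grip": 0}
    - {"x": 0.0249, "y": 0, "z": 0.0148, "rx": 0, "ry": 0, "rz": 0, "grip": 0}
    - {"x": 0.0249, "y": 0, "z": 0.0148, "rx": 0, "ry": 0, "rz": 0, "grip": 0}
    - {"x": 0.0249, "y": 0, "z": 0.0148, "rx": 0, "ry": 0, "rz": 0, "grip": 0}
    - {"x": 0.0249, "y": 0, "z": 0.0148, "rx": 0, "ry": 0, "rz": 0, "grip": 0}
    - {"x": 0.0249, "y": 0, "z": 0.0148, "rx": 0, "ry": 0, "rz": 0, "grip": 0}
    - {"x": 0.0249, "y": 0, "z": 0.0148, "rx": 0, "ry": 0, "rz": 0, "grip": 0}
    - {"x": 0.0249, "y": 0, "z": 0.0148, "rx": 0, "ry": 0, "rz": 0, "grip": 0}
    - {"x": 0.0249, "y": 0, "z": 0.0148, "rx": 0, "ry": 0, "rz": 0, "grip": 0}
    - {"x": 0.0249, "y": 0, "z": 0.0148, "rx": 0, "ry": 0, "rz": 0, "grip": 0}

```text
clock: 15.22
tcp_pos: [0.5841, -0.0517, 0.2513]
orientation: [-0.417, 0.573, -0.571, 0.414]
contact_force: [1.2, 0.1, -3.4]
opening: 0.0344
```

Emit:
send_rows:
  deltas:
    - {"x": 0, "y": 0, "z": 0, "rx": 0, "ry": 0.1117, "rz": 0, "grip": 0}
    - {"x": 0, "y": 0, "z": 0, "rx": 0, "ry": 0.1117, "rz": 0, "grip": 0}
    - {"x": 0, "y": 0, "z": 0, "rx": 0, "ry": 0.1117, "rz": 0, "grip": 0}
    - {"x": 0, "y": 0, "z": 0, "rx": 0, "ry": 0, "rz": 0, "grip": 0}
    - {"x": 0, "y": 0, "z": 0, "rx": 0, "ry": 0, "rz": 0, "grip": 0}
    - {"x": 0, "y": 0, "z": 0, "rx": 0, "ry": 0, "rz": 0, "grip": 0}
    - {"x": 0, "y": 0, "z": 0, "rx": 0, "ry": 0, "rz": 0, "grip": 0}

```text
clock: 15.8
tcp_pos: [0.5852, -0.0499, 0.2533]
orientation: [-0.316, 0.633, -0.633, 0.315]
contact_force: [1.0, 0.6, -4.1]
opening: 0.0342
```

```bash
python3 - <<'E'
from h import *
s=ctrl.state();show(s);print("mx",mx(s),rel(s,[.5859,-.0502,.2107]))
cv2.imwrite("pics/w8.png",ctrl.read_camera("wrist"))
E
```

```text
t 15.8 p [ 0.5852 -0.0499  0.2533] open 0.0342 F [ 1.   0.6 -4.1] M [ 0.05 -0.02  0.02]
axes x,y,z: [[-0.6027, -0.798, 0.0009], [-0.0015, -0.0, -1.0], [0.798, -0.6027, -0.0012]]
j [ 0.18  0.71 -0.3   1.73  0.29  0.75 -0.91]
mx 52.93728892733692 [-0.00026744  0.04258997  0.00079697]
```

View pics/w8.png

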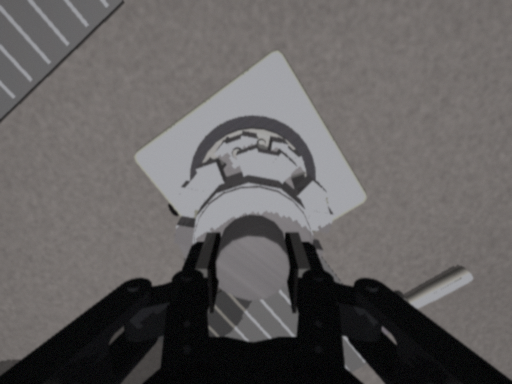

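Emit:
send_rows:
  deltas:
    - {"x": -0.0008, "y": 0.013, "z": 0.0004, "rx": 0, "ry": 0, "rz": 0, "grip": 0}
    - {"x": 0, "y": 0.01, "z": 0, "rx": 0, "ry": 0, "rz": 0, "grip": 0}
    - {"x": 0, "y": 0.003, "z": 0, "rx": 0, "ry": 0, "rz": 0, "grip": 0}
    - {"x": 0, "y": 0.003, "z": 0, "rx": 0, "ry": 0, "rz": 0, "grip": 0}
    - {"x": 0, "y": 0, "z": 0, "rx": 0, "ry": 0, "rz": 0, "grip": 0}

```text
clock: 16.27
tcp_pos: [0.586, -0.0498, 0.2244]
orientation: [-0.315, 0.633, -0.633, 0.314]
contact_force: [-0.9, -0.8, -3.4]
opening: 0.0339
```

```bash
python3 - <<'E'
from h import *
s=ctrl.state();show(s);print("mx",mx(s),rel(s,[.5859,-.0502,.2107]))
E
```

```text
t 16.27 p [ 0.586  -0.0498  0.2244] open 0.0339 F [-0.9 -0.8 -3.4] M [-0.1   0.01 -0.02]
axes x,y,z: [[-0.6042, -0.7968, 0.0011], [-0.0015, -0.0003, -1.0], [0.7968, -0.6042, -0.001]]
j [ 0.17  0.75 -0.28  1.75  0.31  0.68 -0.93]
mx 52.826506844607806 [0.0003435  0.01370876 0.00017717]
```

Bore over spigot with no force. Continuing gently.

Emit:
send_rows:
  deltas:
    - {"x": 0, "y": 0.004, "z": 0, "rx": 0, "ry": 0, "rz": 0, "grip": 0}
    - {"x": 0, "y": 0.004, "z": 0, "rx": 0, "ry": 0, "rz": 0, "grip": 0}
    - {"x": 0, "y": 0.003, "z": 0, "rx": 0, "ry": 0, "rz": 0, "grip": 0}
    - {"x": 0, "y": 0, "z": 0, "rx": 0, "ry": 0, "rz": 0, "grip": 0}

```text
clock: 16.6
tcp_pos: [0.5861, -0.0498, 0.2135]
orientation: [-0.315, 0.633, -0.633, 0.314]
contact_force: [0.0, -1.1, -4.4]
opening: 0.0344
```

Emit:
send_rows:
  deltas:
    - {"x": 0, "y": 0.003, "z": 0, "rx": 0, "ry": 0, "rz": 0, "grip": 0}
    - {"x": 0, "y": 0.003, "z": 0, "rx": 0, "ry": 0, "rz": 0, "grip": 0}
    - {"x": 0, "y": 0, "z": 0, "rx": 0, "ry": 0, "rz": 0, "grip": 0}
    - {"x": 0, "y": 0, "z": 0, "rx": 0, "ry": 0, "rz": 0, "grip": 0}

```text
clock: 16.93
tcp_pos: [0.5861, -0.0499, 0.2077]
orientation: [-0.315, 0.633, -0.633, 0.314]
contact_force: [-1.0, -2.6, -4.9]
opening: 0.0343
```

```bash
python3 - <<'E'
from h import *
s=ctrl.state();show(s);print("mx",mx(s),rel(s,[.5859,-.0502,.2037]))
E
```

```text
t 16.93 p [ 0.5861 -0.0499  0.2077] open 0.0343 F [-1.  -2.6 -4.9] M [-0.34  0.28 -0.01]
axes x,y,z: [[-0.6045, -0.7966, 0.0008], [-0.0009, -0.0004, -1.0], [0.7966, -0.6045, -0.0005]]
j [ 0.16  0.78 -0.27  1.76  0.32  0.65 -0.94]
mx 52.805008513180816 [3.88463036e-04 3.98069034e-03 2.48775043e-05]
```

Below the pin tops, at 0.2077 against 0.2107, with no upward force, so the notches have met the pins. Going home.

Emit:
send_rows:
  deltas:
    - {"x": 0, "y": 0.0025, "z": 0, "rx": 0, "ry": 0, "rz": 0, "grip": 0}
    - {"x": 0, "y": 0.0015, "z": 0, "rx": 0, "ry": 0, "rz": 0, "grip": 0}
    - {"x": 0, "y": 0, "z": 0, "rx": 0, "ry": 0, "rz": 0, "grip": 0}
    - {"x": 0, "y": 0, "z": 0, "rx": 0, "ry": 0, "rz": 0, "grip": 0}

```text
clock: 17.27
tcp_pos: [0.5862, -0.0499, 0.2039]
orientation: [0.315, -0.633, 0.633, -0.314]
contact_force: [-1.9, -1.6, -2.7]
opening: 0.0338
```

Emit:
send_rows:
  deltas:
    - {"x": 0, "y": 0.001, "z": 0, "rx": 0, "ry": 0, "rz": 0, "grip": 0}
    - {"x": 0, "y": 0, "z": 0, "rx": 0, "ry": 0, "rz": 0, "grip": 0}

```text
clock: 17.43
tcp_pos: [0.5861, -0.05, 0.2037]
orientation: [0.315, -0.633, 0.634, -0.314]
contact_force: [-3.5, -2.4, 2.6]
opening: 0.0344
```

```bash
python3 - <<'E'
from h import *
s=ctrl.state();show(s)
E
```

```text
t 17.43 p [ 0.5861 -0.05    0.2037] open 0.0344 F [-3.5 -2.4  2.6] M [-0.56  0.89  0.01]
axes x,y,z: [[-0.6047, -0.7964, 0.0009], [-0.0003, -0.0008, -1.0], [0.7964, -0.6047, 0.0002]]
j [ 0.16  0.78 -0.27  1.77  0.32  0.64 -0.94]
```

Emit:
send_rows:
  deltas:
    - {"x": 0, "y": 0, "z": 0, "rx": 0, "ry": 0, "rz": 0, "grip": 1}
    - {"x": 0, "y": 0, "z": 0, "rx": 0, "ry": 0, "rz": 0, "grip": 1}
    - {"x": 0, "y": 0, "z": 0, "rx": 0, "ry": 0, "rz": 0, "grip": 1}
    - {"x": 0, "y": 0, "z": 0, "rx": 0, "ry": 0, "rz": 0, "grip": 1}
    - {"x": 0, "y": 0, "z": 0, "rx": 0, "ry": 0, "rz": 0, "grip": 1}
    - {"x": 0, "y": 0, "z": 0, "rx": 0, "ry": 0, "rz": 0, "grip": 1}
    - {"x": 0, "y": 0, "z": 0, "rx": 0, "ry": 0, "rz": 0, "grip": 1}
    - {"x": 0, "y": -0.025, "z": 0, "rx": 0, "ry": 0, "rz": 0, "grip": 1}
    - {"x": 0, "y": -0.03, "z": 0, "rx": 0, "ry": 0, "rz": 0, "grip": 1}
    - {"x": 0, "y": -0.03, "z": 0, "rx": 0, "ry": 0, "rz": 0, "grip": 1}
    - {"x": 0, "y": -0.03, "z": 0, "rx": 0, "ry": 0, "rz": 0, "grip": 1}
    - {"x": 0, "y": -0.02, "z": 0, "rx": 0, "ry": 0, "rz": 0, "grip": 1}

```text
clock: 18.43
tcp_pos: [0.5871, -0.0494, 0.3411]
orientation: [0.313, -0.633, 0.634, -0.316]
contact_force: [-0.4, 0.4, -0.9]
opening: 0.0851
```

Emit:
send_rows:
  deltas:
    - {"x": 0, "y": 0, "z": 0, "rx": 0, "ry": 0, "rz": 0, "grip": 1}
    - {"x": 0, "y": 0, "z": 0, "rx": 0, "ry": 0, "rz": 0, "grip": 1}
    - {"x": 0, "y": 0, "z": 0, "rx": 0, "ry": 0, "rz": 0, "grip": 1}

```text
clock: 18.68
tcp_pos: [0.5858, -0.0497, 0.3373]
orientation: [-0.315, 0.633, -0.633, 0.314]
contact_force: [0.1, -0.9, -1.1]
opening: 0.0856
```

```bash
python3 - <<'E'
from h import *
s=ctrl.state();show(s)
im=ctrl.read_camera("wrist");cv2.imwrite("pics/w9.png",im)
sc=ctrl.read_camera("scene");cv2.imwrite("pics/scene9.png",sc)
a=cv2.resize(im[90:250,165:340],(437,400),interpolation=cv2.INTER_CUBIC);b=cv2.resize(sc[160:260,165:275],(440,400),interpolation=cv2.INTER_CUBIC)
cv2.imwrite("pics/fin.png",cv2.resize(np.hstack([a,b[:,:363]]),(800,400)))
w=T_wc("scene");print("knob top expected in scene",proj(w,[.586,-.05,.097+.058]),"if on pins",proj(w,[.586,-.05,.104+.058]))
E
```

```text
t 18.68 p [ 0.5858 -0.0497  0.3373] open 0.0856 F [ 0.1 -0.9 -1.1] M [-0.    0.04  0.01]
axes x,y,z: [[-0.6044, -0.7967, 0.0011], [-0.0015, -0.0003, -1.0], [0.7967, -0.6044, -0.0011]]
j [ 0.2   0.61 -0.34  1.63  0.24  0.94 -0.87]
knob top expected in scene [[213.45135478 185.04274194]] if on pins [[213.18999758 182.71877806]]
```

View pics/fin.png

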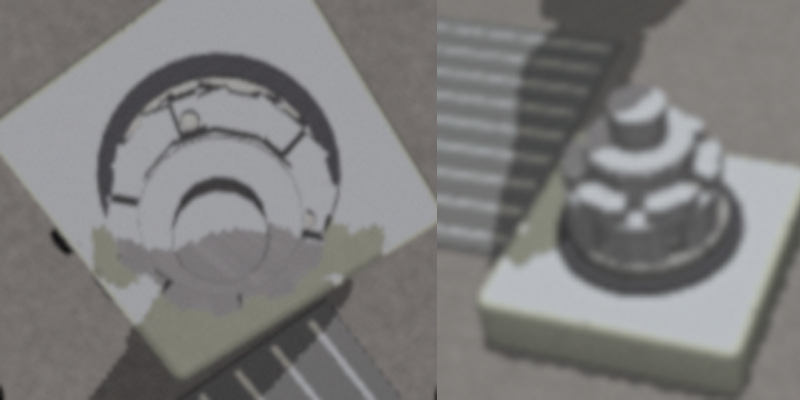

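View pics/scene9.png

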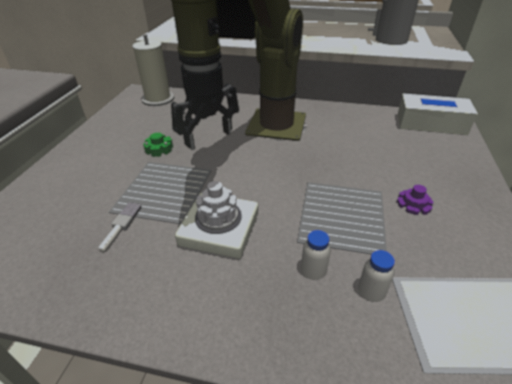

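The stack stands level and flush, with the hub pins visible in the cap's notches (crop 190,122 and 308,218). The bottles (317,255), (377,275) and the brush (120,228) are where they were. The gripper is open and clear.

```bash
python3 -c "
from bench import ctrl
print(ctrl.finish_job())"
```

```text
the job is handed in; nothing more can be done
None
```

The hub is on the drive and the cap is on the hub. Both look fully home, both are released, and the job was handed in at about 19 s of the 72 s allowed. No verdict was reported.

- **Hub:** I measured the pin and notch angles with the wrist camera and turned the hub about 6° before lowering it, so it dropped over the pins without riding on them. It touched down with the TCP at 0.1708 m, against 0.1707 m expected for fully home and 0.1777 m if it were on the pin tops.
- **Cap:** I turned it about 19° and lowered it the same way. It touched down at 0.2037 m, exactly the expected height for fully home.
- **Forces:** The wrist force stayed under about 7 N in every reading I took.
- **Last pictures:** The pins sit in the notches, I see no gap at the joints, and the gripper is open and clear above. The bottles, the brush and the green and purple look-alikes are where they were.
- **Disagreement:** My first rough positions from the scene and top cameras differed by 13–21 mm. I used the wrist-camera measurements instead; these agreed with where the parts actually seated to about 1 mm.

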